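# Clamp a water filter onto its seal with the set-screw collar

### The job

Loosen the red wing screw of the clamp collar before moving the collar, then slide the collar along its rod so that its blue paddle pushes the water filter onto the sprung rubber seal with about 12 N (a good kilogram's push). While it is pressed, do the wing screw up tight again, so that the filter stays clamped with that push when you let go. Never press the filter with more than 25 N, and leave the other things where they are.

Things in the scene. Friction and masses are not known exactly. Their poses are not given: they have to be found in the camera images.
- cradle: Grey base plate 220 x 360 x 10 mm, bolted down, carrying the clamp. Origin on the table under the middle of the clamp; z up, y along the rod towards the white filter head. In this frame: steel rod, 14 mm square, axis at x = -45, z = 42 mm, from y = -172 to +172 between posts (tops at z = 57 mm); two black V saddles hold the filter, its axis at x = +30, z = 46 mm.
- collar: Dark steel clamp collar on the rod, 40 mm across, 24 mm long. It only slides along the cradle's y, with about 1 N friction when the screw is loose; a tight screw holds 25 N or more. Origin on the rod's axis, mid collar (starts at cradle y = -140 to -100, may go to -25 mm). A blue paddle reaches across to the filter's axis; its pushing face is 12 mm ahead of the origin. Push it by the gripped wing.
- wing_screw (a joint): Turn of the red wing screw on the collar, axis vertical, growing counter-clockwise seen from above: 0 = fully tight (stop; wing in line with the rod), 1.9 rad = fully loose (stop). Starts at 0 to 0.2. Above 1.0 the collar is free; below, held the harder the nearer to 0. Loose: over 1.2; tight: under 0.4. Takes up to 0.12 N m, stays where left.
- wing_mid (a point): Point to grip: on the screw's axis, 98 mm above the table, straight above the collar's origin. The red wing is a flat bar 10 mm thick (this point's x axis), 36 mm long (its y axis), from 80 to 112 mm above the table. At joint 0 these axes are the cradle's.
- filter: White water filter cartridge with a red band, a cylinder 64 mm in diameter, 160 mm long, lying loose in the saddles along the cradle's y (top at 78 mm). Origin at its middle on its axis (starts at cradle y = +12 to +30 mm; meets the seal at +39 to +47 mm). 0.28 to 0.46 kg; slides in the saddles with 1 to 3 N.
- seal_zone (a point): A fixed reckoned point of the cradle (x = 30, y = 123, z = 46 mm in its frame), the middle of where the black rubber seal's face (26 mm wide, 12 mm out from the white head) may be. The head is fitted up to 4 mm either way along y and is not measured, so the seal must be found by feel. It is sprung: 5 N per mm of push, 6 mm travel. Head top at 82 mm, its pipe stubs at 102 mm above the table.
- spare_collar: Bystander: loose steel ring 36 mm across, 16 mm high, standing on the cradle's base plate on the robot's side of the rod. Origin under its middle.
- brass_fitting: Bystander: loose brass pipe fitting 24 mm across, 28 mm high, on the base plate beside the ring. Origin under its middle.
- spare_filter: Bystander: a white cartridge with a blue band, 64 mm across, 160 mm tall, standing on the table. Origin under its middle.
- screwdriver: Bystander: screwdriver lying on the table. Origin under its middle.
- meter: Bystander: yellow test meter 130 x 75 x 34 mm lying on the table. Origin under its middle.
- spray: Bystander: green bottle 66 mm across, 190 mm tall. Origin under its middle.
- tape: Bystander: black ring of tape 90 mm across, 24 mm high, lying flat. Origin under its middle.
Not all that is in view belongs to the job. Leave any orange look-alike of the filter alone.

How it is judged:
By the outcome, as a careful person would: the job done as asked, in the order asked, and still so for the second after the job is handed in, with the robot touching nothing.
It also fails if it takes over 54 s, if anything falls off the work surface, if the arm or the gripper's body presses on something with over 40 N, if the wrist force passes 120 N, or if a joint passes its speed limit or range.

### The arm

A 6-joint arm with a two-finger parallel gripper is mounted at the origin on the work surface. World frame = base frame: x ahead of the robot, y to its left, z up, the work surface at z = 0. Lengths are in m, angles in degrees, forces in N, time in s.
With the tool pointing down it reaches from about 0.3 to 0.75 m from the base axis. Payload 8.5 kg.
Tool frame: the origin (TCP) lies midway between the tips of the shut fingers; the grasp point (between the pads) lies 19 mm behind it (env.hold_point_z is the distance from the TCP to the grasp point, in m); z points along the fingers, y is the line along which they close (so a half turn about z gives the same grasp; the last joint's range is limited). The gripper opens to 85 mm and grips with 20 to 120 N. Pads are 22 mm wide; open, the fingers measure 114 mm over their backs; the gripper's body (76 mm by 85 mm) begins 54 mm behind the grasp point. The pads swing forward as they close: fully open they stand 13 mm farther back than shut.
Start: joints at [-85.445, 21.807, 74.336, -0, 83.858, -12.336], TCP at [0.16, -0.526, 0.231] pointing down, gripper open.
Joint ranges: [-178.18, 178.18], [-50.72, 133.34], [12.68, 142.11], [-81.47, 261.47], [9.98, 163.14], [-165.26, 165.26]. Speed limits (degrees/s): [136.94, 136.94, 180, 180, 180, 180].

### API

Orientations are given as a 3x3 rotation matrix whose columns are the frame's x, y, z axes.
In Python, from rig import observe, get_image, camera_info, env gives the robot as it stands.
- The arm moves only by the tool drive_tool, never from a script. Its arguments are lists of equal length, an entry for each row: "offset": the shift along the tool's x, y, z in units of 40 mm (1.0 is 40 mm), a list of three; "turn": the turn, a rotation vector about the tool's x, y, z in units of 6 degrees (1.0 is 6 degrees), a list of three; "hand": the opening, from 0 (shut) to 1 (fully open). A call has exactly 10 rows; each row shifts and turns the commanded pose from where the row before left it, along the tool's axes as they then stand; what a row does not reach is not made up. A row lasts 1/8 s, in which the tool goes at most 62.5 mm and 10.7 degrees, less where a joint would pass 70% of its speed; a pose out of reach is approached as far as the arm can. A call is refused whole if a number of a shift passes 1 or a number of a turn 1, either way. A call with a gripper value outside its range is refused whole. The fingers move at their own pace and stop on an object; "newtons" is the grip in N (left out, the last holds). Time passes only in rows, so rows that do not move let the fingers close, or fill a call up. It gives the time, the measured TCP pose, the force, the opening and the grip force at its end, in the units of the state.
- observe(): the state, without advancing time (a new reading comes with each control period).
- get_image(name): name is "scene" or "top" or "wrist"; returns the picture (420x560x3 uint8, blue, green, red); there is no depth.
- camera_info(name): a dict with "fx", "fy", "cx", "cy" (pixels), "world_to_cam" (4x4, takes a point from world to camera coordinates). Camera axes: x right, y down, z forward; pixel columns grow to the right and rows downward; lengths in m; the calibration is good to about 2 mm. A picture is of the moment at which its call begins: read the wrist's pose just before it. camera_info takes no time and is no camera call; for the wrist camera it gives the pose at the moment of the call.
- env.close_job(): hands the job in; it is judged then, once.
The state is a dict: "time_s": time; "q": joint angles; "qvel": joint speeds; "joint_efforts": joint torques, N m; "position": TCP position; "tool_rot": TCP orientation; "ft_force": force on the tool from outside, world axes, zero at the start; "wrist_torque": the same for the moment, N m; "grip_width": finger opening in m; "gripper_force": force on a finger pad.
Only numpy, scipy, OpenCV 4.12 (cv2) and the standard library are available. Lean on these libraries where they do the work, as an engineer would, in place of code of your own. Each camera call takes 0.05 s, during which the arm holds its last target. There are 200 camera calls.

## Working session

There is one attempt and no reset: what is moved stays moved. The work goes in short steps, Python scripts to look and compute and a tool call to move; the robot and the scene stay as the last step left them, time stands still between calls to the robot, and variables do not carry over. Pictures are saved under pics/ and viewed, at most 10 in all, crops included, and the job is handed in when it is done.

Besides the shell and the picture viewer there is one more tool, called after "Emit:" as name(argument=value, ...) on one line, values as JSON. drive_tool: Moves the arm, as the interface text tells. Its arguments: {"type":"object","properties":{"offset":{"type":"array"},"turn":{"type":"array"},"hand":{"type":"array"},"newtons":{"type":"number"}},"required":["offset","turn","hand"]}

```bash
mkdir -p pics; ls; python3 - <<'E'
from rig import observe,get_image,camera_info,env
import cv2,numpy as np
np.set_printoptions(precision=4,suppress=True)
for n in("top","scene"):
    im=get_image(n);cv2.imwrite(f"pics/{n}0.png",im);c=camera_info(n);print(n,c)
s=observe();print(s,env.hold_point_z)
E
```

```text
pics
top {'fx': 483.89728731873316, 'fy': 483.89728731873316, 'cx': 276.41358249002326, 'cy': 208.19231451597227, 'world_to_cam': array([[ 0.0116, -0.9999,  0.008 , -0.0361],
       [-0.9837, -0.0128, -0.1793,  0.5878],
       [ 0.1793, -0.0058, -0.9838,  1.4288],
       [ 0.    ,  0.    ,  0.    ,  1.    ]])}
scene {'fx': 389.9587109526521, 'fy': 389.9587109526521, 'cx': 276.6643477755874, 'cy': 205.465080578814, 'world_to_cam': array([[ 0.7709,  0.6369, -0.0096, -0.433 ],
       [ 0.5353, -0.656 , -0.532 , -0.2736],
       [-0.3451,  0.405 , -0.8467,  1.2989],
       [ 0.    ,  0.    ,  0.    ,  1.    ]])}
{'time_s': 0.1, 'q': array([-85.4457,  21.8364,  74.3774,   0.0021,  83.8589, -12.3377]), 'qvel': array([-0.0408,  0.0397, -0.2155, -0.0314,  0.0042, -0.0706]), 'joint_efforts': array([  0.0033, -44.9224, -23.1657,  -0.0001,   0.0036,  -0.    ]), 'position': array([ 0.1598, -0.526 ,  0.2308]), 'tool_rot': array([[ 0.9569,  0.2906, -0.0001],
       [ 0.2906, -0.9569,  0.0013],
       [ 0.0003, -0.0012, -1.    ]]), 'ft_force': array([ 0.274 , -0.1003, -0.112 ]), 'wrist_torque': array([ 0.0158,  0.0777, -0.0199]), 'gripper_force': 0.0, 'grip_width': 0.0852904483726166} 0.0187
```

View pics/top0.png

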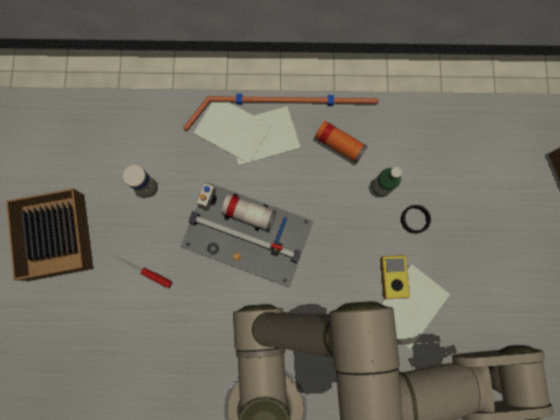

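View pics/scene0.png

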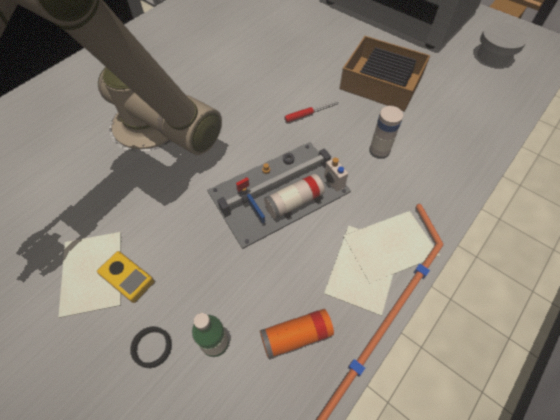

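Red candidates in the top view are the wing (277,246), the filter band (232,206), the screwdriver handle (155,277) and the band of the orange look-alike (325,133). The wing is the one on the rod's collar beside the blue paddle (281,232). In the scene view it is at (243,184). I'll check it in a crop and measure it.

```bash
cat >h.py <<'E'
from rig import observe,get_image,camera_info,env
import cv2,numpy as np
np.set_printoptions(precision=4,suppress=True)
def ray(c,u,v):
    W=c["world_to_cam"];R=W[:3,:3];o=-R.T@W[:3,3]
    return o,R.T@np.array([(u-c["cx"])/c["fx"],(v-c["cy"])/c["fy"],1])
def onz(c,u,v,z):
    o,d=ray(c,u,v);return (o+d*(z-o[2])/d[2])[:2]
def proj(c,p):
    q=c["world_to_cam"]@np.append(p,1);return np.array([c["fx"]*q[0]/q[2]+c["cx"],c["fy"]*q[1]/q[2]+c["cy"]])
def red(im,box=None):
    h=cv2.cvtColor(im,cv2.COLOR_BGR2HSV);m=(((h[...,0]<8)|(h[...,0]>172))&(h[...,1]>150)&(h[...,2]>60)).astype('uint8')
    if box is not None:
        k=np.zeros_like(m);x0,y0,x1,y1=box;k[y0:y1,x0:x1]=1;m*=k
    return m
E
python3 - <<'E'
from h import *
T=cv2.imread("pics/top0.png");S=cv2.imread("pics/scene0.png");t=camera_info("top");s=camera_info("scene")
out=[]
for im,box in((T,(262,235,292,258)),(S,(232,174,254,194))):
    m=red(im,box);M=cv2.moments(m,True);out.append((M['m10']/M['m00'],M['m01']/M['m00']));print(out[-1],M['m00'])
print("wing z.096",onz(t,*out[0],.096),onz(s,*out[1],.096))
# base plate hull in top
h=cv2.cvtColor(T,cv2.COLOR_BGR2HSV);print(T[250,262],T[200,150])
a=cv2.resize(T[175:295,170:325],None,fx=5,fy=5,interpolation=cv2.INTER_CUBIC);cv2.imwrite("pics/crop.png",a[:600,:775])
E
```

```text
(276.3488372093023, 246.2093023255814) 43.0
(242.05555555555554, 181.30555555555554) 36.0
wing z.096 [ 0.4672 -0.0297] [ 0.4592 -0.021 ]
[ 95 100 102] [119 128 130]
```

View pics/crop.png

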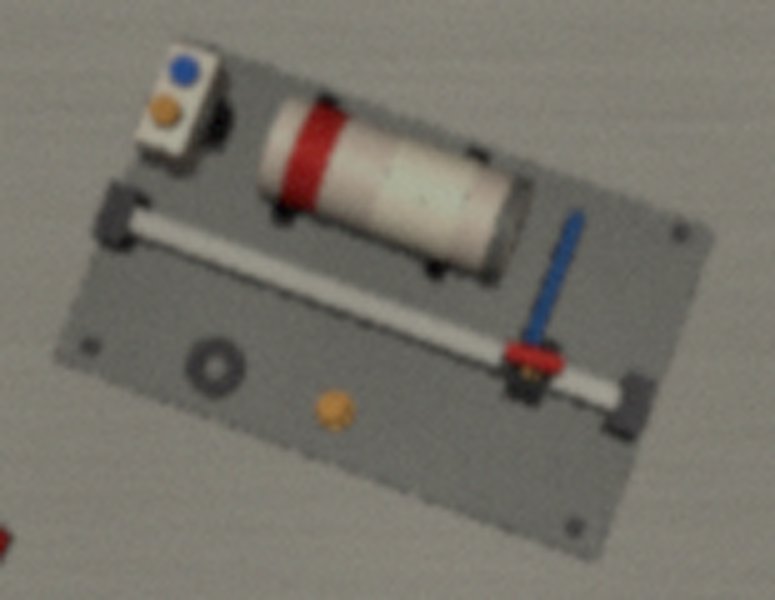

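The crop shows the red wing at crop (533,358) = top (277,246.6), on the collar with the blue paddle. The plate corners are at crop (195,40), (713,225), (598,560) and (57,355), and the post tops at (121,213) and (632,400).

```bash
python3 - <<'E'
from h import *
t=camera_info("top")
f=lambda u,v,z:onz(t,170+(u+.5)/5-.5,175+(v+.5)/5-.5,z)
TL,TR,BR,BL=[f(*p,.01) for p in((195,40),(713,225),(598,560),(57,355))]
print(np.linalg.norm(TL-TR),np.linalg.norm(BL-BR),np.linalg.norm(TL-BL),np.linalg.norm(TR-BR))
o=(TL+TR+BL+BR)/4
p1,p2=f(121,213,.057),f(632,400,.057)
for d in(TL-TR,BL-BR,p1-p2):print(np.degrees(np.arctan2(-d[0],d[1])))
d=(TL-TR)+(BL-BR)+(p1-p2);y=d/np.linalg.norm(d);x=np.array([y[1],-y[0]])
print("o",o,"y",y,"rod mid",(p1+p2)/2-o,((p1+p2)/2-o)@x)
w=f(533,357,.098);s=camera_info("scene")
for w in(w,onz(s,242.05,181.3,.1)):print("wing",w,(w-o)@x,(w-o)@y)
E
```

```text
0.34896170597379167 0.35820379519679174 0.21647433241160108 0.22039729984796266
-19.22162913835236
-19.868275087637148
-19.425483077638127
o [0.516  0.0601] y [0.334  0.9426] rod mid [-0.0144  0.0063] -0.015696814148453545
wing [ 0.4676 -0.0292] -0.015767912860819973 -0.10035568142303541
wing [ 0.4614 -0.0229] -0.023694401625002463 -0.09645866904814962
```

Emit:
drive_tool(offset=[[0.9, -0.8, 0.1], [0.9, -0.8, 0.1], [0.9, -0.8, 0.1], [0.9, -0.8, 0.1], [0.9, -0.8, 0.1], [0.9, -0.8, 0.1], [0.9, -0.8, 0.1], [0.9, -0.8, 0.1], [0.9, -0.8, 0.1], [0.9, -0.8, 0.1]], turn=[[0, 0, 0], [0, 0, 0], [0, 0, 0], [0, 0, 0], [0, 0, 0], [0, 0, 0], [0, 0, 0], [0, 0, 0], [0, 0, 0], [0, 0, 0]], hand=[1, 1, 1, 1, 1, 1, 1, 1, 1, 1])

```text
time_s: 1.35
position: [0.4118, -0.114, 0.1911]
tool_rot: [[0.957, 0.29, -0.0], [0.29, -0.957, 0.0], [-0.0, -0.0, -1.0]]
ft_force: [0.3, -0.3, 0.4]
grip_width: 0.0855
gripper_force: 0.0
```

Emit:
drive_tool(offset=[[0.6, -0.5, 0], [0.6, -0.5, 0], [0, 0, 0], [0, 0, 0], [0, 0, 0], [0, 0, 0], [0, 0, 0], [0, 0, 0], [0, 0, 0], [0, 0, 0]], turn=[[0, 0, 0], [0, 0, -1], [0, 0, -1], [0, 0, -1], [0, 0, -1], [0, 0, -1], [0, 0, -1], [0, 0, -1], [0, 0, -1], [0, 0, -0.9]], hand=[1, 1, 1, 1, 1, 1, 1, 1, 1, 1])

```text
time_s: 2.6
position: [0.4454, -0.0632, 0.1911]
tool_rot: [[0.334, 0.942, -0.001], [0.942, -0.334, 0.0], [0.0, -0.001, -1.0]]
ft_force: [1.4, 0.2, 0.3]
grip_width: 0.0856
gripper_force: 0.0
```

```bash
python3 - <<'E'
from h import *
s=observe();c=camera_info("wrist");im=get_image("wrist");cv2.imwrite("pics/w1.png",im)
print(s["position"],s["tool_rot"],s["time_s"],proj(c,[.466,-.028,.112]))
E
```

```text
[ 0.4454 -0.0632  0.1911] [[ 0.3342  0.9425 -0.0006]
 [ 0.9425 -0.3342  0.0003]
 [ 0.0001 -0.0007 -1.    ]] 2.6 [285.2876 166.0103]
```

View pics/w1.png

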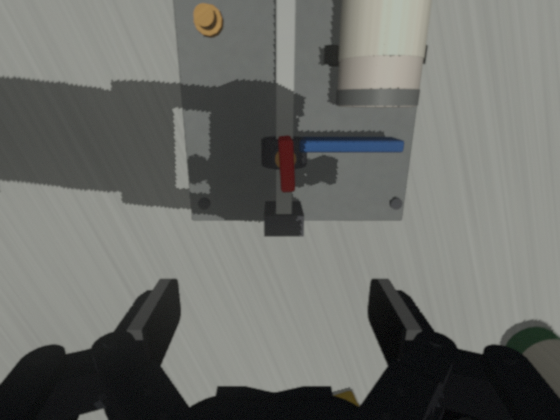

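The wrist view shows the red wing at (279–293, 137–192), nearly in line with the rod. The paddle is at (350,146), and the filter's end is at v≈100.

```bash
cat >>h.py <<'E'
def wing(name):
    s=observe();c=camera_info("wrist");im=get_image("wrist");cv2.imwrite(f"pics/{name}.png",im)
    m=red(im);n,l,st,ce=cv2.connectedComponentsWithStats(m);g=proj(c,[.465,-.028,.1])
    k=min([i for i in range(1,n) if st[i,4]>150],key=lambda i:np.linalg.norm(ce[i]-g))
    return s,c,im,(l==k).astype('uint8')
E
python3 - <<'E'
from h import *
s,c,im,m=wing("w2")
W=c["world_to_cam"];print("cam",-W[:3,:3].T@W[:3,3],W[2,:3])
cn=cv2.findContours(m,0,2)[0][0];r=cv2.minAreaRect(cn);b=cv2.boxPoints(r);print(r,b)
for z in(.08,.112):
    P=np.array([onz(c,*p,z) for p in b]);print(z,P,P.mean(0))
y,x=np.nonzero(m)
for v in range(y.min(),y.max()+1,4):
    q=x[y==v];print(v,q.min(),q.max(),end='; ')
k=im[136:196:4,286];print(k.tolist())
E
```

```text
cam [0.4727 0.0147 0.3344] [-0.1078 -0.3064 -0.9458]
((286.5, 163.5), (53.0, 13.0), 90.0) [[280. 137.]
 [293. 137.]
 [293. 190.]
 [280. 190.]]
0.08 [[ 0.4682 -0.0119]
 [ 0.4774 -0.0151]
 [ 0.4645 -0.0543]
 [ 0.4548 -0.0509]] [ 0.4662 -0.033 ]
0.112 [[ 0.4688 -0.0085]
 [ 0.4768 -0.0114]
 [ 0.4656 -0.0456]
 [ 0.457  -0.0426]] [ 0.467 -0.027]
137 281 288; 141 280 292; 145 280 292; 149 280 293; 153 280 293; 157 280 293; 161 280 293; 165 280 293; 169 281 293; 173 281 293; 177 282 293; 181 282 293; 185 282 293; 189 283 293; [[34, 34, 64], [25, 25, 70], [22, 22, 78], [24, 26, 80], [27, 27, 80], [23, 24, 78], [23, 24, 79], [25, 29, 80], [24, 25, 78], [25, 26, 78], [26, 27, 79], [26, 27, 78], [27, 27, 78], [29, 30, 80], [55, 57, 71]]
```

Emit:
drive_tool(offset=[[0.33, 0.08, 0.3], [0.33, 0.08, 0.3], [0.33, 0.07, 0.3], [0, 0, 0.3], [0, 0, 0.2], [0, 0, 0], [0, 0, 0], [0, 0, 0], [0, 0, 0], [0, 0, 0]], turn=[[0, 0, 0], [0, 0, 0], [0, 0, 0], [0, 0, -0.5], [0, 0, 0], [0, 0, 0], [0, 0, 0], [0, 0, 0], [0, 0, 0], [0, 0, 0]], hand=[0.7, 0.7, 0.7, 0.7, 0.7, 0.7, 0.7, 0.7, 0.7, 0.7])

```text
time_s: 3.95
position: [0.4677, -0.0291, 0.1355]
tool_rot: [[0.288, 0.958, 0.0], [0.958, -0.288, -0.0], [0.0, 0.0, -1.0]]
ft_force: [-0.4, 0.7, 0.1]
grip_width: 0.0598
gripper_force: 0.0
```

```bash
python3 - <<'E'
from h import *
s,c,im,m=wing("w3")
print(s["position"],s["tool_rot"][:,0],s["ft_force"],s["wrist_torque"])
W=c["world_to_cam"];print("cam",-W[:3,:3].T@W[:3,3])
y,x=np.nonzero(m);print(y.min(),y.max())
for v in range(y.min(),y.max()+1,5):
    q=x[y==v];print(v,q.min(),q.max(),end='; ')
cv2.imwrite("pics/w3c.png",cv2.resize(im[150:420,130:430],None,fx=2,fy=2))
E
```

```text
[ 0.4677 -0.0291  0.1355] [0.2877 0.9577 0.    ] [-0.389   0.6675  0.0588] [ 0.0309 -0.0029  0.0486]
cam [0.4911 0.05   0.2787]
210 282
210 268 277; 215 265 279; 220 265 279; 225 265 280; 230 264 280; 235 264 280; 240 265 281; 245 265 280; 250 265 279; 255 266 280; 260 266 280; 265 266 280; 270 266 280; 275 267 280; 280 267 279;
```

View pics/w3c.png

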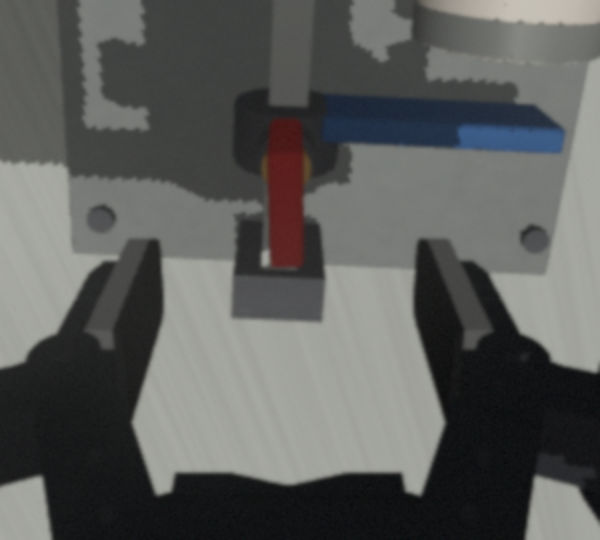

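The crop shows the wing's top face from crop v≈151 to 268 (full v 225.5–283.5, u 264.5–280.5), with its front face above that.

```bash
python3 - <<'E'
from h import *
s=observe();c=camera_info("wrist")
R=s["tool_rot"]
a=onz(c,272.5,209,.08);a2=onz(c,272.5,225.5,.112);b=onz(c,273.5,283.5,.112)
print(a,a2,b,np.linalg.norm(a-b),(a+b)/2,(a2+b)/2)
d=a2-b;print("ang",np.degrees(np.arctan2(d[1],d[0])),"tool x",np.degrees(np.arctan2(R[1,0],R[0,0])))
for q in((a+b)/2,(a2+b)/2):
    e=np.append(q,.112)-s["position"];print("tool offs mm",1000*R.T@e)
E
```

```text
[ 0.4717 -0.0124] [ 0.4721 -0.0113] [ 0.4623 -0.0457] 0.03454204616808661 [ 0.467 -0.029] [ 0.4672 -0.0285]
ang 74.13910883772559 tool x 73.2815571613116
tool offs mm [-0.0943 -0.6417 23.4153]
tool offs mm [ 0.4836 -0.5894 23.4153]
```

Emit:
drive_tool(offset=[[0, -0.015, 0.3], [0, 0, 0.3], [0, 0, 0.3], [0, 0, 0.3], [0, 0, 0.16], [0, 0, 0], [0, 0, 0], [0, 0, 0], [0, 0, 0], [0, 0, 0]], turn=[[0, 0, 0], [0, 0, 0], [0, 0, 0], [0, 0, 0], [0, 0, 0], [0, 0, 0], [0, 0, 0], [0, 0, 0], [0, 0, 0], [0, 0, 0]], hand=[0.6, 0.5, 0.5, 0.5, 0.5, 0.4, 0, 0, 0, 0], newtons=40)

```text
time_s: 5.25
position: [0.4671, -0.0289, 0.0813]
tool_rot: [[0.287, 0.958, 0.0], [0.958, -0.287, -0.0], [-0.0, 0.0, -1.0]]
ft_force: [-1.3, 1.0, 6.5]
grip_width: 0.0091
gripper_force: 43.6
```

Emit:
drive_tool(offset=[[0, 0, 0], [0, 0, 0], [0, 0, 0], [0, 0, 0], [0, 0, 0], [0, 0, 0], [0, 0, 0], [0, 0, 0], [0, 0, 0], [0, 0, 0]], turn=[[0, 0, 0], [0, 0, 0], [0, 0, 0], [0, 0, 0], [0, 0, 0], [0, 0, 0], [0, 0, 0], [0, 0, 0], [0, 0, 0], [0, 0, 0]], hand=[0, 0, 0, 0, 0, 0, 0, 0, 0, 0])

```text
time_s: 6.5
position: [0.4671, -0.0289, 0.0813]
tool_rot: [[0.287, 0.958, 0.0], [0.958, -0.287, -0.0], [-0.0, 0.0, -1.0]]
ft_force: [-2.0, 1.1, 6.4]
grip_width: 0.0093
gripper_force: 43.6
```

Emit:
drive_tool(offset=[[0, 0, 0], [0, 0, 0], [0, 0, 0], [0, 0, 0], [0, 0, 0], [0, 0, 0], [0, 0, 0], [0, 0, 0], [0, 0, 0], [0, 0, 0]], turn=[[0, 0, -0.8], [0, 0, -0.8], [0, 0, -0.8], [0, 0, -0.8], [0, 0, -0.8], [0, 0, -0.8], [0, 0, -0.8], [0, 0, -0.8], [0, 0, 0], [0, 0, 0]], hand=[0, 0, 0, 0, 0, 0, 0, 0, 0, 0])

```text
time_s: 7.75
position: [0.4678, -0.0289, 0.0813]
tool_rot: [[-0.368, 0.93, 0.002], [0.93, 0.368, -0.0], [-0.001, 0.002, -1.0]]
ft_force: [3.2, 2.3, 2.9]
grip_width: 0.0094
gripper_force: 43.4
```

Emit:
drive_tool(offset=[[0, 0, 0], [0, 0, 0], [0, 0, 0], [0, 0, 0], [0, 0, 0], [0, 0, 0], [0, 0, 0], [0, 0, 0], [0, 0, 0], [0, 0, 0]], turn=[[0, 0, -0.9], [0, 0, -0.9], [0, 0, -0.9], [0, 0, -0.9], [0, 0, -0.9], [0, 0, -0.9], [0, 0, -0.9], [0, 0, -0.9], [0, 0, 0], [0, 0, 0]], hand=[0, 0, 0, 0, 0, 0, 0, 0, 0, 0])

```text
time_s: 9.0
position: [0.4679, -0.0294, 0.0813]
tool_rot: [[-0.904, 0.427, 0.002], [0.427, 0.904, -0.001], [-0.003, 0.0, -1.0]]
ft_force: [4.7, -0.7, 2.4]
grip_width: 0.0095
gripper_force: 43.2
```

Emit:
drive_tool(offset=[[-0.02, 0, 0], [0.01, 0.1, 0], [0.01, 0.1, 0], [0.01, 0.1, 0], [0.01, 0.1, 0], [0.01, 0.1, 0], [0.01, 0.1, 0], [0.01, 0.1, 0], [0.01, 0.1, 0], [0, 0, 0]], turn=[[0, 0, 0], [0, 0, 0], [0, 0, 0], [0, 0, 0], [0, 0, 0], [0, 0, 0], [0, 0, 0], [0, 0, 0], [0, 0, 0], [0, 0, 0]], hand=[0, 0, 0, 0, 0, 0, 0, 0, 0, 0])

```text
time_s: 10.25
position: [0.4788, 0.0009, 0.0812]
tool_rot: [[-0.905, 0.426, 0.001], [0.426, 0.905, -0.001], [-0.001, -0.0, -1.0]]
ft_force: [4.0, -1.0, 5.8]
grip_width: 0.0098
gripper_force: 43.6
```

```bash
python3 - <<'E'
from h import *
s=observe();c=camera_info("wrist");im=get_image("wrist");cv2.imwrite("pics/w4.png",im)
for i in range(6):
    get_image("wrist") if i%2 else 0
    s=observe();f=s["ft_force"];print(s["position"],f,"Fy",f[:2]@[.334,.9426],"Fx",f[:2]@[.9426,-.334],s["wrist_torque"])
E
```

```text
[0.4788 0.0009 0.0812] [ 2.3507 -1.0247  5.9816] Fy -0.18079964396635273 Fx 2.5580202385682824 [-0.1212 -0.5714  0.0227]
[0.4788 0.0009 0.0812] [ 3.8494 -1.1164  4.6064] Fy 0.2334119043548865 Fx 4.001277425862978 [-0.0452 -0.5322  0.0126]
[0.4788 0.0009 0.0812] [ 3.8494 -1.1164  4.6064] Fy 0.2334119043548865 Fx 4.001277425862978 [-0.0452 -0.5322  0.0126]
[0.4788 0.0009 0.0812] [ 2.8432 -0.8472  5.6897] Fy 0.15110457004469718 Fx 2.962960799721771 [-0.0681 -0.553   0.0423]
[0.4788 0.0009 0.0812] [ 2.8432 -0.8472  5.6897] Fy 0.15110457004469718 Fx 2.962960799721771 [-0.0681 -0.553   0.0423]
[0.4788 0.0009 0.0812] [ 3.9618 -0.9389  5.1389] Fy 0.4382869297869852 Fx 4.047998554037828 [-0.0578 -0.5587  0.0427]
```

View pics/w4.png

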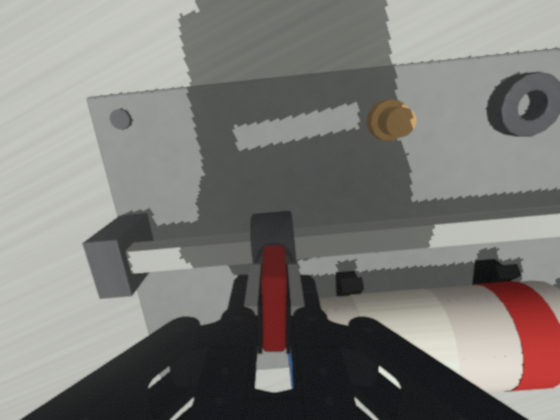

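The wing at (273,300) has turned with the gripper and is now across the rod. The collar has slid, and the paddle (290,370) is near the filter's end.

Emit:
drive_tool(offset=[[0.002, 0.02, 0], [0.002, 0.02, 0], [0.002, 0.02, 0], [0.002, 0.02, 0], [0.002, 0.02, 0], [0.002, 0.02, 0], [0.002, 0.02, 0], [0.002, 0.02, 0], [0.002, 0.02, 0], [0.002, 0.02, 0]], turn=[[0, 0, 0], [0, 0, 0], [0, 0, 0], [0, 0, 0], [0, 0, 0], [0, 0, 0], [0, 0, 0], [0, 0, 0], [0, 0, 0], [0, 0, 0]], hand=[0, 0, 0, 0, 0, 0, 0, 0, 0, 0])

```text
time_s: 11.7
position: [0.4813, 0.0079, 0.0812]
tool_rot: [[-0.905, 0.426, 0.001], [0.426, 0.905, -0.002], [-0.001, -0.001, -1.0]]
ft_force: [2.0, -5.5, 5.4]
grip_width: 0.009
gripper_force: 43.6
```

Emit:
drive_tool(offset=[[0.001, 0.01, 0], [0.001, 0.01, 0], [0.001, 0.01, 0], [0.001, 0.01, 0], [0.001, 0.01, 0], [0.001, 0.01, 0], [0.001, 0.01, 0], [0.001, 0.01, 0], [0.001, 0.01, 0], [0.001, 0.01, 0]], turn=[[0, 0, 0], [0, 0, 0], [0, 0, 0], [0, 0, 0], [0, 0, 0], [0, 0, 0], [0, 0, 0], [0, 0, 0], [0, 0, 0], [0, 0, 0]], hand=[0, 0, 0, 0, 0, 0, 0, 0, 0, 0])

```text
time_s: 12.95
position: [0.4827, 0.0117, 0.0812]
tool_rot: [[-0.905, 0.426, 0.001], [0.426, 0.905, -0.002], [-0.001, -0.001, -1.0]]
ft_force: [2.7, -4.6, 5.7]
grip_width: 0.0094
gripper_force: 43.5
```

Emit:
drive_tool(offset=[[0.001, 0.01, 0], [0.001, 0.01, 0], [0.001, 0.01, 0], [0.001, 0.01, 0], [0.001, 0.01, 0], [0.001, 0.01, 0], [0.001, 0.01, 0], [0.001, 0.01, 0], [0.001, 0.01, 0], [0.001, 0.01, 0]], turn=[[0, 0, 0], [0, 0, 0], [0, 0, 0], [0, 0, 0], [0, 0, 0], [0, 0, 0], [0, 0, 0], [0, 0, 0], [0, 0, 0], [0, 0, 0]], hand=[0, 0, 0, 0, 0, 0, 0, 0, 0, 0])

```text
time_s: 14.2
position: [0.484, 0.0155, 0.0812]
tool_rot: [[-0.905, 0.426, 0.001], [0.426, 0.905, -0.002], [-0.001, -0.001, -1.0]]
ft_force: [1.9, -4.6, 6.0]
grip_width: 0.0097
gripper_force: 43.5
```

Emit:
drive_tool(offset=[[0.001, 0.006, 0], [0, 0.006, 0], [0.001, 0.006, 0], [0, 0.006, 0], [0.001, 0.006, 0], [0, 0.006, 0], [0.001, 0.006, 0], [0, 0.006, 0], [0.001, 0.006, 0], [0.001, 0.006, 0]], turn=[[0, 0, 0], [0, 0, 0], [0, 0, 0], [0, 0, 0], [0, 0, 0], [0, 0, 0], [0, 0, 0], [0, 0, 0], [0, 0, 0], [0, 0, 0]], hand=[0, 0, 0, 0, 0, 0, 0, 0, 0, 0])

```text
time_s: 15.45
position: [0.4849, 0.0177, 0.0812]
tool_rot: [[-0.905, 0.426, 0.001], [0.426, 0.905, -0.002], [-0.001, -0.001, -1.0]]
ft_force: [1.2, -5.0, 5.3]
grip_width: 0.0091
gripper_force: 43.5
```

Emit:
drive_tool(offset=[[0.001, 0.005, 0], [0, 0.005, 0], [0.001, 0.005, 0], [0, 0.005, 0], [0.001, 0.005, 0], [0, 0.005, 0], [0.001, 0.005, 0], [0, 0.005, 0], [0.001, 0.005, 0], [0, 0.005, 0]], turn=[[0, 0, 0], [0, 0, 0], [0, 0, 0], [0, 0, 0], [0, 0, 0], [0, 0, 0], [0, 0, 0], [0, 0, 0], [0, 0, 0], [0, 0, 0]], hand=[0, 0, 0, 0, 0, 0, 0, 0, 0, 0])

```text
time_s: 16.7
position: [0.4855, 0.0196, 0.0812]
tool_rot: [[-0.905, 0.426, 0.001], [0.426, 0.905, -0.002], [-0.001, -0.001, -1.0]]
ft_force: [2.4, -4.1, 5.5]
grip_width: 0.0093
gripper_force: 43.5
```

```bash
cat >>h.py <<'E'
def stat(n=8):
    F=[];P=[];Q=[]
    for i in range(n):
        s=observe();F.append(s["ft_force"]);P.append(s["position"]);Q.append(s["wrist_torque"]);get_image("wrist")
    f=np.mean(F,0);p=np.mean(P,0);u=np.array([.334,.9426]);v=np.array([.9426,-.334]);R=s["tool_rot"]
    print(s["time_s"],"pos",p,"Fy %.2f Fx %.2f Fz %.2f"%(f[:2]@u,f[:2]@v,f[2]),"along mm %.2f"%(1000*((p[:2]-[.4679,-.0294])@u)),"across %.2f"%(1000*((p[:2]-[.4679,-.0294])@v)),"torque",np.mean(Q,0),"joint",np.radians(np.degrees(np.arctan2(R[1,0],R[0,0]))-70.5))
E
python3 -c "
from h import *
stat()"
```

```text
17.05 pos [0.4855 0.0196 0.0812] Fy -3.13 Fx 3.68 Fz 5.71 along mm 52.09 across 0.26 torque [-0.7187 -0.4015 -0.0002] joint 1.4707802155994458
```

Emit:
drive_tool(offset=[[0.001, 0.006, 0], [0, 0.006, 0], [0.001, 0.006, 0], [0, 0.006, 0], [0.001, 0.006, 0], [0, 0.006, 0], [0.001, 0.006, 0], [0, 0.006, 0], [0.001, 0.006, 0], [0, 0.006, 0]], turn=[[0, 0, 0], [0, 0, 0], [0, 0, 0], [0, 0, 0], [0, 0, 0], [0, 0, 0], [0, 0, 0], [0, 0, 0], [0, 0, 0], [0, 0, 0]], hand=[0, 0, 0, 0, 0, 0, 0, 0, 0, 0])

```text
time_s: 18.35
position: [0.4864, 0.0219, 0.0812]
tool_rot: [[-0.905, 0.426, 0.001], [0.426, 0.905, -0.002], [-0.001, -0.001, -1.0]]
ft_force: [2.5, -5.0, 6.0]
grip_width: 0.0096
gripper_force: 43.5
```

Emit:
drive_tool(offset=[[0.001, 0.006, 0], [0, 0.006, 0], [0.001, 0.006, 0], [0, 0.006, 0], [0.001, 0.006, 0], [0, 0.006, 0], [0.001, 0.006, 0], [0, 0.006, 0], [0.001, 0.006, 0], [0, 0.006, 0]], turn=[[0, 0, 0], [0, 0, 0], [0, 0, 0], [0, 0, 0], [0, 0, 0], [0, 0, 0], [0, 0, 0], [0, 0, 0], [0, 0, 0], [0, 0, 0]], hand=[0, 0, 0, 0, 0, 0, 0, 0, 0, 0])

```text
time_s: 19.6
position: [0.4872, 0.0241, 0.0813]
tool_rot: [[-0.905, 0.426, 0.001], [0.426, 0.905, -0.002], [-0.001, -0.001, -1.0]]
ft_force: [2.1, -4.9, 5.5]
grip_width: 0.0094
gripper_force: 43.6
```

Emit:
drive_tool(offset=[[0.001, 0.006, 0], [0, 0.006, 0], [0.001, 0.006, 0], [0, 0.006, 0], [0.001, 0.006, 0], [0, 0.006, 0], [0.001, 0.006, 0], [0, 0.006, 0], [0.001, 0.006, 0], [0, 0.006, 0]], turn=[[0, 0, 0], [0, 0, 0], [0, 0, 0], [0, 0, 0], [0, 0, 0], [0, 0, 0], [0, 0, 0], [0, 0, 0], [0, 0, 0], [0, 0, 0]], hand=[0, 0, 0, 0, 0, 0, 0, 0, 0, 0])

```text
time_s: 20.85
position: [0.488, 0.0264, 0.0812]
tool_rot: [[-0.905, 0.426, 0.001], [0.426, 0.905, -0.002], [-0.001, -0.001, -1.0]]
ft_force: [2.2, -4.3, 5.3]
grip_width: 0.0095
gripper_force: 43.6
```

```bash
python3 - <<'E'
from h import *
im=get_image("wrist");im2=get_image("scene")
a=cv2.resize(im,(400,300));b=cv2.resize(im2[130:250,200:360],None,fx=5,fy=4.5/.9,interpolation=cv2.INTER_CUBIC)
cv2.imwrite("pics/s5.png",b[:600,:800]);cv2.imwrite("pics/w5.png",im)
E
```

```text
(no output)
```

View pics/w5.png

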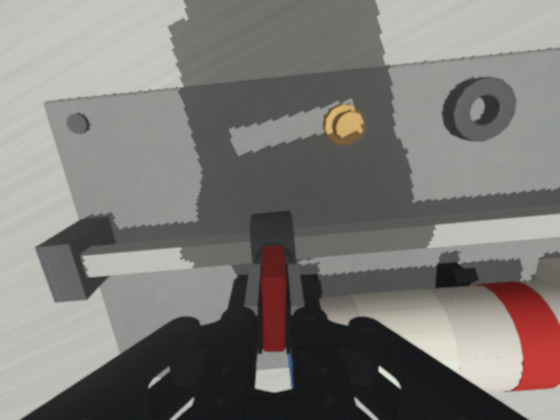

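View pics/s5.png

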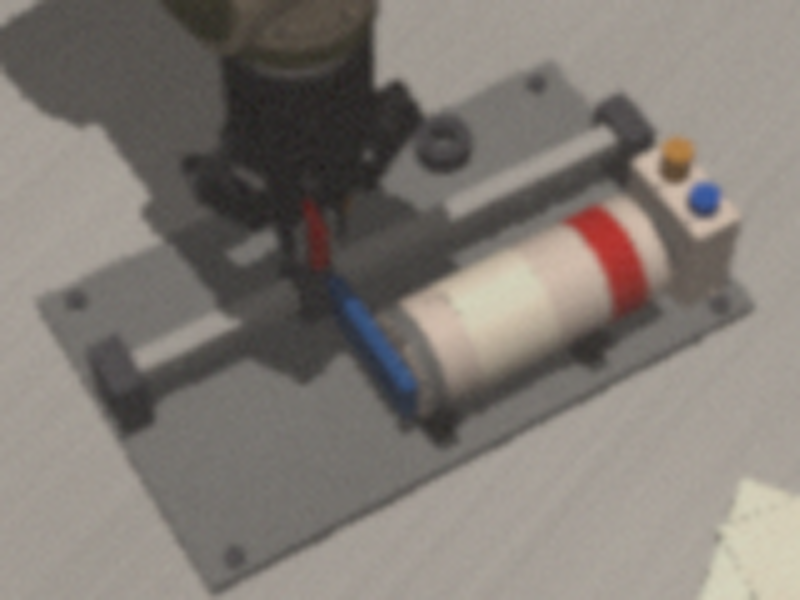

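The paddle (370,345) is pushing the filter, whose front end (660,255) is now close to the head (690,230). I'll go on in small steps.

Emit:
drive_tool(offset=[[0.001, 0.006, 0], [0, 0.006, 0], [0.001, 0.006, 0], [0, 0.006, 0], [0.001, 0.006, 0], [0, 0.006, 0], [0.001, 0.006, 0], [0, 0.006, 0], [0.001, 0.006, 0], [0, 0.006, 0]], turn=[[0, 0, 0], [0, 0, 0], [0, 0, 0], [0, 0, 0], [0, 0, 0], [0, 0, 0], [0, 0, 0], [0, 0, 0], [0, 0, 0], [0, 0, 0]], hand=[0, 0, 0, 0, 0, 0, 0, 0, 0, 0])

```text
time_s: 22.2
position: [0.4885, 0.0279, 0.0812]
tool_rot: [[-0.905, 0.426, -0.0], [0.426, 0.905, -0.003], [-0.001, -0.003, -1.0]]
ft_force: [-0.5, -10.4, 6.8]
grip_width: 0.0094
gripper_force: 43.7
```

Emit:
drive_tool(offset=[[0, 0.006, 0], [0, 0.006, 0], [0.001, 0.006, 0], [0, 0.006, 0], [0, 0.006, 0], [0.001, 0.006, 0], [0, 0, 0], [0, 0, 0], [0, 0, 0], [0, 0, 0]], turn=[[0, 0, 0], [0, 0, 0], [0, 0, 0], [0, 0, 0], [0, 0, 0], [0, 0, 0], [0, 0, 0], [0, 0, 0], [0, 0, 0], [0, 0, 0]], hand=[0, 0, 0, 0, 0, 0, 0, 0, 0, 0])

```text
time_s: 23.45
position: [0.4888, 0.0288, 0.0812]
tool_rot: [[-0.905, 0.426, -0.001], [0.426, 0.905, -0.004], [-0.001, -0.004, -1.0]]
ft_force: [-1.6, -13.4, 7.4]
grip_width: 0.0093
gripper_force: 43.8
```

```bash
python3 -c "
from h import *
stat()"
```

```text
23.8 pos [0.4888 0.0287 0.0812] Fy -13.05 Fx 3.32 Fz 7.13 along mm 61.78 across 0.29 torque [-2.1249  0.2174 -0.0488] joint 1.471042438982025
```

Emit:
drive_tool(offset=[[0, 0.006, 0], [0, 0.006, 0], [0, 0, 0], [0, 0, 0], [0, 0, 0], [0, 0, 0], [0, 0, 0], [0, 0, 0], [0, 0, 0], [0, 0, 0]], turn=[[0, 0, 0], [0, 0, 0], [0, 0, 0.7], [0, 0, 0.7], [0, 0, 0.7], [0, 0, 0.7], [0, 0, 0.7], [0, 0, 0.7], [0, 0, 0], [0, 0, 0]], hand=[0, 0, 0, 0, 0, 0, 0, 0, 0, 0])

```text
time_s: 25.1
position: [0.4887, 0.0288, 0.0812]
tool_rot: [[-0.637, 0.771, -0.002], [0.771, 0.637, -0.005], [-0.003, -0.004, -1.0]]
ft_force: [-2.6, -16.1, 8.4]
grip_width: 0.0093
gripper_force: 44.0
```

```bash
python3 -c "
from h import *
stat()"
```

```text
25.45 pos [0.4887 0.0288 0.0812] Fy -15.97 Fx 1.84 Fz 7.82 along mm 61.83 across 0.16 torque [-2.5405  0.4737 -0.0504] joint 1.0312499096736767
```

Emit:
drive_tool(offset=[[-0.005, -0.009, 0], [0, 0, 0], [0, 0, 0], [0, 0, 0], [0, 0, 0], [0, 0, 0], [0, 0, 0], [0, 0, 0], [0, 0, 0], [0, 0, 0]], turn=[[0, 0, 0], [0, 0, 0.5], [0, 0, 0.5], [0, 0, 0.5], [0, 0, 0.5], [0, 0, 0.5], [0, 0, 0.5], [0, 0, 0], [0, 0, 0], [0, 0, 0]], hand=[0, 0, 0, 0, 0, 0, 0, 0, 0, 0])

```text
time_s: 26.75
position: [0.4884, 0.0286, 0.0812]
tool_rot: [[-0.368, 0.93, -0.002], [0.93, 0.368, -0.004], [-0.003, -0.004, -1.0]]
ft_force: [-3.7, -15.0, 9.6]
grip_width: 0.0094
gripper_force: 44.1
```

```bash
python3 -c "
from h import *
stat()"
```

```text
27.1 pos [0.4884 0.0286 0.0812] Fy -15.63 Fx 1.15 Fz 8.75 along mm 61.51 across -0.06 torque [-2.4187  0.591  -0.0218] joint 0.7171776187094485
```

Emit:
drive_tool(offset=[[0, 0, 0], [-0.005, -0.005, 0], [0, 0, 0], [-0.005, -0.003, 0], [0, 0, 0], [0, 0, 0], [0, 0, 0], [0, 0, 0], [0, 0, 0], [0, 0, 0]], turn=[[0, 0, 0.8], [0, 0, 0.8], [0, 0, 0.8], [0, 0, 0.8], [0, 0, 0.8], [0, 0, 0.8], [0, 0, 0.8], [0, 0, 0.8], [0, 0, 0], [0, 0, 0]], hand=[0, 0, 0, 0, 0, 0, 0, 0, 0, 0])

```text
time_s: 28.4
position: [0.4876, 0.0285, 0.0812]
tool_rot: [[0.289, 0.957, -0.003], [0.957, -0.289, -0.004], [-0.005, -0.002, -1.0]]
ft_force: [-7.4, -12.3, 11.6]
grip_width: 0.0093
gripper_force: 44.5
```

```bash
python3 -c "
from h import *
stat()"
```

```text
28.75 pos [0.4876 0.0285 0.0813] Fy -14.34 Fx -1.91 Fz 11.78 along mm 61.13 across -0.74 torque [-2.1711  0.9463 -0.0206] joint 0.04721056919618695
```

Emit:
drive_tool(offset=[[-0.01, 0, 0], [-0.01, 0, 0], [-0.01, 0, 0], [-0.01, 0, 0], [-0.01, 0, 0], [0, 0, 0], [0, 0, 0], [0, 0, 0], [0, 0, 0], [0, 0, 0]], turn=[[0, 0, 0], [0, 0, 0], [0, 0, 0], [0, 0, 0], [0, 0, 0], [0, 0, 0], [0, 0, 0], [0, 0, 0], [0, 0, 0], [0, 0, 0]], hand=[0, 0, 0, 0, 0, 0, 0, 0, 0, 0])

```text
time_s: 30.05
position: [0.4875, 0.0281, 0.0813]
tool_rot: [[0.289, 0.957, -0.002], [0.957, -0.289, -0.001], [-0.001, -0.002, -1.0]]
ft_force: [-3.1, -2.9, 10.9]
grip_width: 0.0094
gripper_force: 44.3
```

```bash
python3 -c "
from h import *
stat()"
```

```text
30.4 pos [0.4875 0.0281 0.0813] Fy -3.69 Fx -1.98 Fz 10.38 along mm 60.74 across -0.74 torque [-0.427   0.3951  0.0163] joint 0.046861915934915115
```

Emit:
drive_tool(offset=[[-0.015, 0, 0], [0, 0, 0], [0, 0, 0], [0, 0, 0], [0, 0, 0], [0, 0, -0.5], [0, 0, -0.8], [0, 0, -0.9], [0, 0, -0.9], [0, 0, -0.4]], turn=[[0, 0, 0], [0, 0, 0], [0, 0, 0], [0, 0, 0], [0, 0, 0], [0, 0, 0], [0, 0, 0], [0, 0, 0], [0, 0, 0], [0, 0, 0]], hand=[0, 0.5, 0.5, 0.5, 0.5, 0.5, 0.5, 0.5, 0.5, 0.5])

```text
time_s: 31.7
position: [0.4886, 0.0279, 0.2228]
tool_rot: [[0.288, 0.958, 0.003], [0.958, -0.288, -0.001], [0.0, 0.003, -1.0]]
ft_force: [-0.1, 0.5, -0.6]
grip_width: 0.0424
gripper_force: 0.0
```

```bash
python3 - <<'E'
from h import *
s=observe();print(s["position"],s["grip_width"],s["ft_force"])
im=get_image("wrist");cv2.imwrite("pics/w6.png",im)
E
```

```text
[0.4886 0.0279 0.2228] 0.042414968746338655 [-0.0531  0.5289 -0.5698]
```

View pics/w6.png

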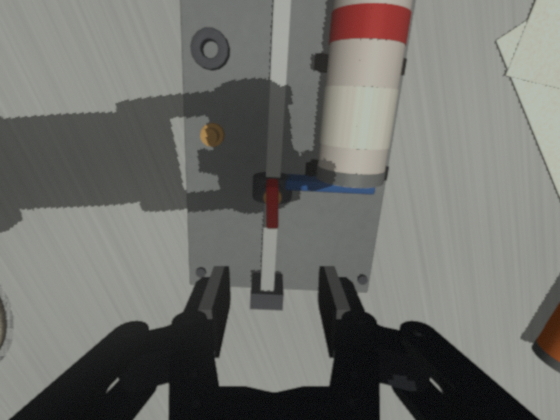

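The wing (272,203) is in line with the rod, so it's tight. The paddle (330,186) sits against the filter, the ring and the fitting haven't moved, and the gripper is clear. I'm handing in.

```bash
python3 -c "
from rig import env
print(env.close_job())"
```

```text
the job is handed in; nothing more can be done
None
```

I loosened the wing screw, pushed the filter onto the seal at an estimated 12–13 N (peak wrist force about 16 N), tightened the screw under that push, let go and handed the job in at about 32 s; the hand-in returned no verdict.

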